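# Light-probe coupler onto the lit colour's outlet

## Robot

A 7-joint arm with a two-finger parallel gripper is mounted at the origin on the work surface. World frame = base frame: x ahead of the robot, y to its left, z up, the work surface at z = 0. Lengths are in mm, angles in rad, forces in N, time in s.
With the tool pointing down it reaches from about 400 to 750 mm from the base axis. Payload 19.5 kg.
Tool frame: the origin (TCP) lies where the fingers leave the gripper's body, on its centre line; the fingertips stand 73 mm ahead of it and the grasp point (between the pads) lies 54 mm ahead of it (r.tcp_to_tips is the distance from the TCP to the fingertips, in mm); y points along the fingers, x is the direction in which the jaws open and shut, and the axes are right-handed (so a half turn about y gives the same grasp; the last joint's range is limited). The gripper opens to 85 mm and grips with 20 to 120 N. Pads are 22 mm wide; open, the fingers measure 114 mm over their backs; the gripper's body (76 mm by 85 mm) begins 54 mm behind the grasp point. The pads swing forward as they close: fully open they stand 13 mm farther back than shut.
Start: joints at [-1.202, 0.707, -0.028, 1.485, 0.022, 0.951, -0.075], TCP at [229.61, 527.146, 303.868] pointing down, gripper open.
Joint ranges: [-2.71, 2.71], [-0.32, 2.16], [-1.57, 1.52], [0, 2.45], [-1.46, 4.6], [0, 2.02], [-2.83, 2.83]. Speed limits (rad/s): [1.89, 1.89, 2.57, 2.57, 3.01, 3.01, 3.01].

## Interface

Orientations are given as a 3x3 rotation matrix whose columns are the frame's x, y, z axes.
In Python, from station import r gives the robot as it stands.
- The arm moves only by the tool send_rows, never from a script. Its arguments are lists of equal length, an entry for each row: "fingers": the finger opening in cm, from 0 to 8.54; "travel": the shift along the tool's x, y, z in cm, a list of three; "turn": the turn, a rotation vector about the tool's x, y, z in rad, a list of three. A call has 1 to 20 rows; each row shifts and turns the commanded pose from where the row before left it, along the tool's axes as they then stand; what a row does not reach is not made up. A row lasts 1/12 s, in which the tool goes at most 41.7 mm and 7.16 degrees, less where a joint would pass 70% of its speed; a pose out of reach is approached as far as the arm can. A call is refused whole if a number of a shift passes 4.17 or a number of a turn 0.125, either way. A call with a gripper value outside its range is refused whole. The fingers move at their own pace and stop on an object; "force" is the grip in N (left out, the last holds). Time passes only in rows, so rows that do not move let the fingers close. It gives the time, the measured TCP pose, the force and the opening at its end, in the units of the state.
- r.get_state(): the state, without advancing time (a new reading comes with each control period).
- r.grab_frame(name): name is "scene" or "side" or "wrist"; returns (picture, depth): 400x640x3 uint8, blue, green, red; 400x640 float32, mm along the optical axis (not along the pixel's ray), 0 where there is no reading.
- r.calibration(name): a dict with "fov_y" (degrees; the focal length in pixels is half the picture's height over the tangent of half this angle, whatever the lens; pixels are square), "cx", "cy" (the principal point, pixels), "R" (3x3) and "t" (3): a world point X has camera coordinates R X + t; the wrist camera has in their place "mount" (4x4, takes a point from camera to tool coordinates, whose origin is the TCP and whose axes are the tool frame's). Camera axes: x right, y down, z forward; pixel columns grow to the right and rows downward; lengths in mm; the calibration is good to about 2 mm. The wrist camera is an equidistant fisheye: a pixel r from the principal point sees the ray r / f radians off the axis. A picture is of the moment at which its call begins: read the wrist's pose just before it. calibration takes no time and is no camera call.
- r.finish_job(): hands the job in, once; it reports no verdict.
Trained networks look in the newest picture that a camera, given by its name, has taken for a name from the list of things; names that differ only in an ending like _2 or _b are one class to them, and where a whole thing is asked for, a point or a joint stands for the part that bears it (a point fixed in the world has none). Each returns a list of dicts, best first, with "conf" (0 to 1); they miss things now and then, are a little off and sometimes report something else, mostly with a low value. They report only what shows in the picture. A call takes as long as a camera call. They do not tell look-alikes from the thing itself.
- r.boxes_of(camera, query): "box" ([centre column, centre row, width, height] as shares, 0 to 1, of the picture: columns of its width, rows of its height, round what is visible of it).
- r.silhouettes(camera, query): "region" (400x640 bool, what is visible of it) and "box" ([centre column, centre row, width, height] as shares, 0 to 1, of the picture: columns of its width, rows of its height, round what is visible of it).
- r.mark_of(camera, query): "location" ([column, row] as shares, 0 to 1, of the picture: columns of its width, rows of its height: a listed point, or the origin of a listed thing).
The state is a dict: "t": time; "qpos": joint angles; "qd": joint speeds; "tau": joint torques, N m; "tool_pos": TCP position; "orientation": TCP orientation; "contact_force": force on the tool from outside, world axes, zero at the start; "wrist_torque": the same for the moment, N m; "width": finger opening in mm.
Only numpy, scipy, OpenCV 4.12 (cv2) and the standard library are available. Lean on these libraries where they do the work, as an engineer would, in place of code of your own. Each camera call takes 0.05 s, during which the arm holds its last target.

## Task

The ray lamp has one colour filter in front of its lens, between the black flaps; the other is parked at its back. Take the light-probe coupler from its stand and press it squarely onto the tilted nipple of the outlet of the same colour as the filter in front, until it snaps past the rollers, then press on against that outlet's sprung collar and finish still gripping the coupler with the collar held well down, through at least half of its 9 mm travel. Do not press down the other outlet's collar, and leave the loose optics and the pencil where they are.

Things in the scene. Friction and masses are not known exactly. Their poses are not given: they have to be found in the camera images.
- coupler_mid (a point): Centre of the coupler's square black grip (28 x 28 mm, 45 mm tall), where to grasp it. The coupler, 85 mm tall, about 150 g, stands upright and loose in its stand. This point is 62.5 mm above its rim; 22.5 mm below it is the top of a yellow flange 40 mm across, 6 mm thick. Frame: z along the coupler, away from its open end (up at the start); x, y square to the grip's flats.
- coupler_rim (a point): Centre of the rim, the open end of the coupler's aluminium nose (34 mm long, 27 mm across, below the flange), on its axis; same frame as coupler_mid. The bore, 17 mm across and 30 mm deep, goes over the 13 mm nipple. The lip at the rim is 5 mm tall; above it the nose has a waist 22 mm across up to 24 mm from the rim.
- stand: Stand of the coupler, fixed to the bench: a dark disc 80 mm across, 6 mm thick, carrying a grey tube 40 mm across with a 31 mm hole, its top 31 mm above the bench. The coupler's rim rests on the disc. Origin: centre of its underside.
- red_port: The red light outlet: dark base 130 x 110 mm and a grey tilted head with a red band, red collar and steel nipple, fixed to the bench; place and heading vary, red and green may be either way round. Origin: underside, below the middle of the head's face; -x is the side it leans to, roughly towards the robot.
- green_port: The green light outlet: dark base 130 x 110 mm and a grey tilted head with a green band, green collar and steel nipple, fixed to the bench; place and heading vary, red and green may be either way round. Origin: underside, below the middle of the head's face; -x is the side it leans to, roughly towards the robot.
- red_tip (a point): Tip of the red outlet's steel nipple. Frame: z runs out along the nipple, which leans 16 degrees (0.28 rad) from upright towards the block's own -x; y is level. The nipple is 13 mm across, 36 mm long from the head's face, its last 8 mm tapering to 6 mm. The top of the red collar round its foot (31 mm across) rests 20 mm below the tip.
- green_tip (a point): Tip of the green outlet's steel nipple. Frame: z runs out along the nipple, which leans 25 degrees (0.44 rad) from upright towards the block's own -x; y is level. The nipple is 13 mm across, 36 mm long from the head's face, its last 8 mm tapering to 6 mm. The top of the green collar round its foot (31 mm across) rests 20 mm below the tip.
- red_collar (a joint): How far the red sprung collar is pressed down along the nipple (m): 0 up, 0.009 at its stop; about 2 N starts it, 11 N reaches the stop. The coupler meets it with the rim 20 mm below the nipple's tip and has snapped past the rollers at 21 to 22 mm. Let go, it is lifted until the rollers stop it, with the collar down only 1 to 2 mm.
- green_collar (a joint): The same for the green outlet's collar, with the same springs and sizes.
- red_roller (a point): Centre of one of the red outlet's two brass detent rollers (12 mm across), which stand 17.5 mm either side of the nipple's axis (tip frame +y and -y), 11.5 mm below its tip, on sprung plungers in aluminium posts whose tops are 4 mm below the tip. The lip meets them with the rim 7 mm below the tip; pushing past takes some 3 to 6 N.
- green_roller (a point): The same on the green outlet: centre of its roller at tip frame +y.
- lamp: Ray lamp: black box 190 x 100 mm, 120 mm tall, fixed to the bench at the robot's left. Origin: centre of its underside; -x is its front, where the lens and two black flaps are, +x its back.
- filter_red: Red filter in a black frame, 64 mm wide, 106 mm tall, with a flat red tab 66 x 26 mm on top. Origin: centre of its underside. It stands either in front of the lens (lamp x = -0.112 m, in use) or at the lamp's back (lamp x = +0.112 m, parked).
- filter_green: Green filter, same shape with a green tab; it stands in the other of the two places.
- glass_block: Loose glass block 50 x 100 x 20 mm, lying flat. Origin: centre of its underside. A bystander.
- prism: Loose greenish three-sided prism, about 50 mm a side, 22 mm tall. Origin: its underside. A bystander.
- lens: Loose round lens 64 mm across upright on a wooden foot 50 x 60 mm, 85 mm tall. Origin: centre of its underside. A bystander.
- mirror: Loose plane mirror 85 mm wide upright on a wooden foot 30 x 90 mm, 54 mm tall. Origin: centre of its underside. A bystander.
- pencil: Loose orange pencil 177 mm long, 8 mm thick. Origin: middle of its underside. A bystander.
Things that resemble listed ones, but are neither listed nor needed, are in the scene too. What is shaped like the green_port but orange is not meant.

How it is judged:
By the outcome, as a careful person would: the job done as asked, in the order asked, and still so for the second after the job is handed in, while the arm keeps its last pose, push and grip.
It also fails if it takes over 38 s, if anything falls off the work surface, if the arm or the gripper's body presses on something with over 40 N, if the wrist force passes 120 N, or if a joint passes its speed limit or range.

## Working session

There is one attempt and no reset: what is moved stays moved. The work goes in short steps, Python scripts to look and compute and a tool call to move; the robot and the scene stay as the last step left them, time stands still between calls to the robot, and variables do not carry over. Pictures are saved under pics/ and viewed, and the job is handed in when it is done.

Besides the shell and the picture viewer there is one more tool, called by a JSON object that holds its "fn" and its "kwargs", one argument or row to a line. send_rows: Moves the arm, as the interface text tells. Its arguments: {"type":"object","properties":{"fingers":{"type":"array","items":{"type":"number"}},"travel":{"type":"array","items":{"type":"array","items":{"type":"number"}}},"turn":{"type":"array","items":{"type":"array","items":{"type":"number"}}},"force":{"type":"number"}},"required":["fingers","travel","turn"]}

```bash
ls; mkdir -p pics
python3 - <<'E'
from station import r
import cv2,numpy as np
s=r.get_state()
for k,v in s.items(): print(k,np.round(v,3).tolist())
for n in ["scene","side","wrist"]:
    im,d=r.grab_frame(n); cv2.imwrite(f"pics/a_{n}.png",im); np.save(f"pics/a_{n}.npy",d)
    print(n,{k:np.round(v,3).tolist() for k,v in r.calibration(n).items()})
E
```

```text
pics
t 0.0
qpos [-1.202, 0.707, -0.028, 1.485, 0.022, 0.951, -0.075]
qd [0.001, -0.0, 0.001, -0.0, 0.0, 0.001, 0.0]
tau [-0.001, -88.321, 1.235, -23.616, 0.017, 0.007, 0.0]
tool_pos [229.546, 527.015, 303.456]
orientation [[0.399, -0.0, -0.917], [0.917, -0.001, 0.399], [-0.001, -1.0, -0.0]]
contact_force [0.412, -0.564, 0.156]
wrist_torque [0.02, -0.024, -0.05]
width 85.482
scene {'fov_y': 49.899, 'cx': 321.946, 'cy': 205.877, 'R': [[-0.335, 0.942, 0.018], [0.756, 0.28, -0.592], [-0.563, -0.185, -0.805]], 't': [129.0, -365.188, 1524.873]}
side {'fov_y': 49.769, 'cx': 316.033, 'cy': 196.236, 'R': [[0.973, -0.229, 0.01], [-0.137, -0.613, -0.778], [0.185, 0.756, -0.628]], 't': [-485.252, 167.734, 1218.943]}
wrist {'fov_y': 65.706, 'cx': 321.108, 'cy': 194.937, 'mount': [[1.0, 0.001, 0.001, 0.071], [-0.0, -0.3, 0.954, -69.284], [0.001, -0.954, -0.3, 77.23], [0.0, 0.0, 0.0, 1.0]]}
```

View pics/a_scene.png

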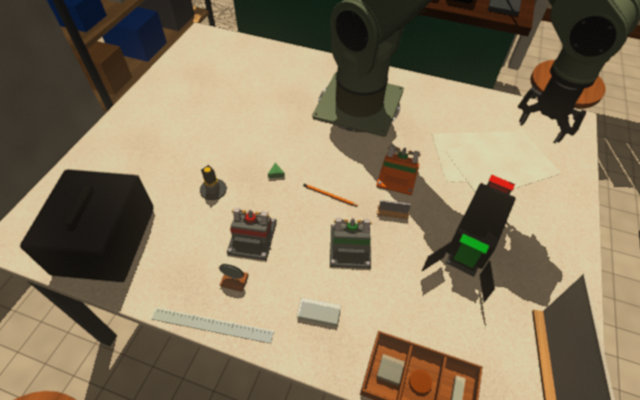

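View pics/a_side.png

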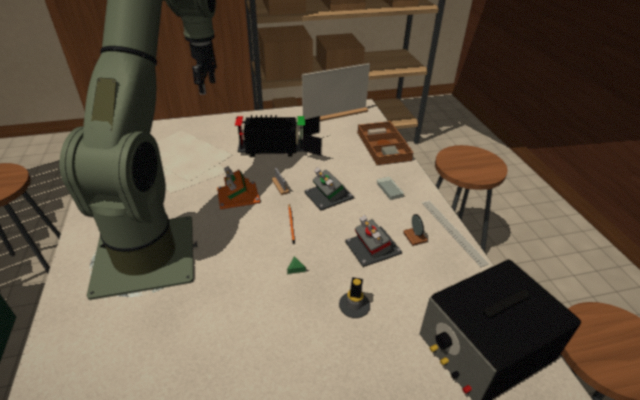

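View pics/a_wrist.png

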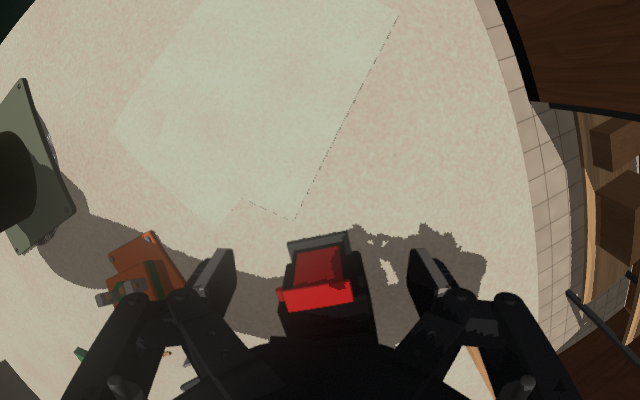

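The scene picture shows the green filter (470,245) between the flaps and the red one at the lamp's back (500,185). Candidate outlets are green (350,240), red (250,232) and the orange look-alike (400,170). The coupler is at (210,180).

```bash
cat > h.py <<'E'
from station import r
import cv2,numpy as np
def ray(cam,px,st=None):
    c=r.calibration(cam); f=200/np.tan(np.radians(c['fov_y']/2))
    u=np.array([px[0]-c['cx'],px[1]-c['cy']])
    if cam=='wrist':
        rr=np.hypot(*u); th=rr/f
        d=np.array([*(u/max(rr,1e-9)*np.sin(th)),np.cos(th)])
        M=np.array(c['mount']); R=np.array(st['orientation']); p=np.array(st['tool_pos'])
        return R@M[:3,3]+p, R@M[:3,:3]@d
    R=np.array(c['R']);t=np.array(c['t'])
    d=np.array([u[0]/f,u[1]/f,1.]); 
    return -R.T@t, R.T@d   # d scaled so depth=1
def atz(o,d,z): return o+d*(z-o[2])/d[2]
def tri(rs):
    A=np.zeros((3,3));b=np.zeros(3)
    for o,d in rs:
        d=d/np.linalg.norm(d);P=np.eye(3)-np.outer(d,d);A+=P;b+=P@o
    X=np.linalg.solve(A,b)
    return X,[float(np.linalg.norm(np.cross(X-o,d/np.linalg.norm(d)))) for o,d in rs]
def px(loc): return np.array([loc[0]*640,loc[1]*400])
E
python3 - <<'E'
from h import *
for n in ["coupler_mid","coupler_rim","stand","green_tip","green_roller","green_port","red_tip","red_port","lamp"]:
    R={}
    for c in ["scene","side"]:
        m=r.mark_of(c,n)
        R[c]=[(np.round(px(q['location'])).tolist(),round(q['conf'],2)) for q in m]
    print(n,R)
    try:
        X,e=tri([ray(c,px(r.mark_of(c,n)[0]['location'])) for c in R]); print('   ',X.round(1),np.round(e,1))
    except Exception as ex: print(ex)
a=cv2.imread('pics/a_scene.png');b=cv2.imread('pics/a_side.png')
z=np.hstack([cv2.resize(a[140:290,160:560],(800,300),interpolation=3)]);y=cv2.resize(b[90:290,200:440],(720,600),interpolation=3)[:300*2]
cv2.imwrite('pics/crop1.png',z);cv2.imwrite('pics/crop2.png',y)
print(r.get_state()['t'])
E
```

```text
coupler_mid {'scene': [([462.0, 267.0], 0.67), ([209.0, 177.0], 0.48)], 'side': [([356.0, 284.0], 0.86)]}
    [ 554.1  276.7 -278.9] [262.4 262.4]
coupler_rim {'scene': [([258.0, 213.0], 0.17)], 'side': [([356.0, 301.0], 0.65)]}
    [ 538.2 -188.4  -90.5] [37.1 37.1]
stand {'scene': [([214.0, 188.0], 0.66)], 'side': [([354.0, 302.0], 0.86), ([371.0, 225.0], 0.31)]}
    [ 528.1 -289.7    7.2] [1.9 1.9]
green_tip {'scene': [([406.0, 150.0], 0.75), ([351.0, 219.0], 0.68)], 'side': [([226.0, 171.0], 0.73), ([321.0, 172.0], 0.71)]}
    [257.4 217.8  98.7] [4.6 4.6]
green_roller {'scene': [([411.0, 152.0], 0.61), ([359.0, 222.0], 0.57)], 'side': [([320.0, 172.0], 0.89), ([228.0, 172.0], 0.67)]}
    [475.7 176.6 186.2] [104.5 104.5]
green_port {'scene': [([397.0, 172.0], 0.88), ([248.0, 214.0], 0.51)], 'side': [([327.0, 198.0], 0.64)]}
    [483.2 146.8 106.6] [112.5 112.5]
red_tip {'scene': [([251.0, 210.0], 0.66)], 'side': [([371.0, 226.0], 0.72)]}
    [ 621.4 -117.8   97.2] [3.9 3.9]
red_port {'scene': [([252.0, 232.0], 0.63), ([461.0, 265.0], 0.53)], 'side': [([369.0, 250.0], 0.66), ([353.0, 305.0], 0.55), ([292.0, 221.0], 0.29)]}
    [ 626.8 -121.     0.9] [0.7 0.7]
lamp {'scene': [([472.0, 240.0], 0.88)], 'side': [([271.0, 149.0], 0.72), ([241.0, 148.0], 0.45)]}
    [433.8 462.5   2.1] [4.9 4.9]
1.95
```

View pics/crop1.png

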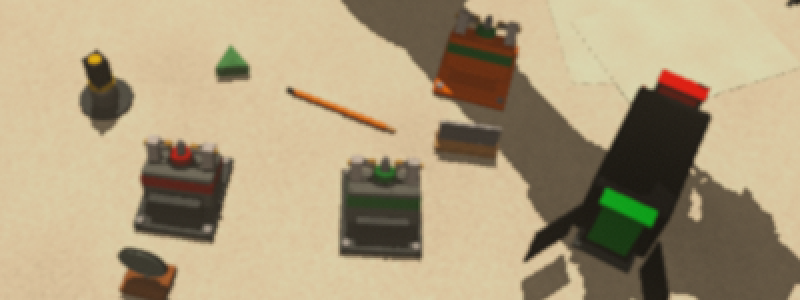

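View pics/crop2.png

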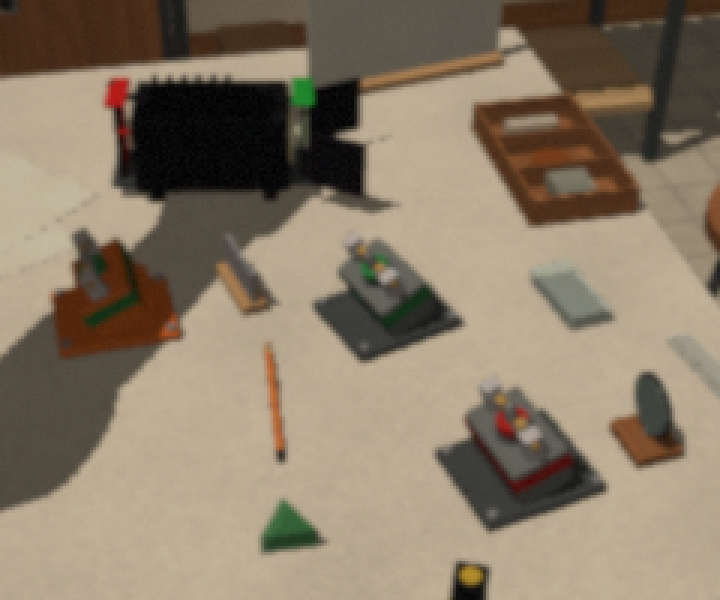

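Run:
```python
from h import *
for n,a,b in [("cmid",(209,177),(356,284)),("gtip",(351,219),(321,172)),("gport",(350,240),(327,198)),('rtip',(251,210),(371,226))]:
    X,e=tri([ray('scene',a),ray('side',b)]);print(n,X.round(1),np.round(e,1))
for n,p,z in [('stand',(214,188),6),('groll+',(359,222),92)]:
    print(n,atz(*ray('scene',p),z).round(1))
st=r.get_state()
# what TCP z plane/wrist geometry
M=np.array(r.calibration('wrist')['mount']);print('cam z in tool',M[:3,2],M[:3,3])
```

```text
cmid [ 533.5 -286.7   69.7] [2.7 2.7]
gtip [551.5 140.8 102.5] [5.4 5.4]
gport [563.4 139.9   3.3] [6.2 6.2]
rtip [ 620.7 -118.1   97.1] [4.4 4.4]
stand [ 525.4 -291.     6. ]
groll+ [551.7 159.1  92. ]
cam z in tool [ 5.26143211e-04  9.53899919e-01 -3.00124420e-01] [ 7.05018450e-02 -6.92836929e+01  7.72294906e+01]
```

{"fn": "send_rows", "kwargs": {
  "fingers": [8.5, 8.5, 8.5, 8.5, 8.5, 8.5, 8.5, 8.5, 8.5, 8.5, 8.5, 8.5, 8.5, 8.5, 8.5],
  "travel": [
    [-1.72, 0, -3.4],
    [-1.72, 0, -3.4],
    [-1.72, 0, -3.4],
    [-1.72, 0, -3.4],
    [-1.72, 0, -3.4],
    [-1.72, 0, -3.4],
    [-1.72, 0, -3.4],
    [-1.72, 0, -3.4],
    [-1.72, 0, -3.4],
    [-1.72, 0, -3.4],
    [-1.72, 0, -3.4],
    [-1.72, 0, -3.4],
    [-1.72, 0, -3.4],
    [0, 0, 0],
    [0, 0, 0]
  ],
  "turn": [
    [0, 0, 0],
    [0, 0, 0],
    [0, 0, 0],
    [0, 0, 0],
    [0, 0, 0],
    [0, 0, 0],
    [0, 0, 0],
    [0, 0, 0],
    [0, 0, 0],
    [0, 0, 0],
    [0, 0, 0],
    [0, 0, 0],
    [0, 0, 0],
    [0, 0, 0],
    [0, 0, 0]
  ]
}}

```text
t: 3.2
tool_pos: [546.4, 143.8, 303.6]
orientation: [[0.402, -0.0, -0.915], [0.915, -0.001, 0.402], [-0.001, -1.0, -0.0]]
contact_force: [-0.3, 0.7, 0.2]
width: 84.9
```

Run:
```python
from h import *
import pickle
st=r.get_state(); im,d=r.grab_frame('wrist'); cv2.imwrite('pics/b.png',im); np.save('pics/b.npy',d); pickle.dump(st,open('b.pkl','wb'))
print(st['t'],st['tool_pos'].__class__,np.round(st['tool_pos'],1),np.round(st['orientation'],3).tolist(),np.round(st['qpos'],2))
for n in ['green_tip','green_roller','green_port']:
    for q in r.mark_of('wrist',n): print(n,px(q['location']).round(1),q['conf'])
```

```text
3.2 <class 'numpy.ndarray'> [546.4 143.8 303.6] [[0.402, -0.0, -0.915], [0.915, -0.001, 0.402], [-0.001, -1.0, -0.0]] [-0.26  0.69 -0.11  1.52  0.09  0.93  0.76]
green_tip [317.2 190.1] 0.76
green_tip [100.6 161.9] 0.73
green_tip [ 86.4 259.7] 0.45
green_roller [334.9 173.7] 0.74
green_port [323.4 178.6] 0.72
```

View pics/b.png

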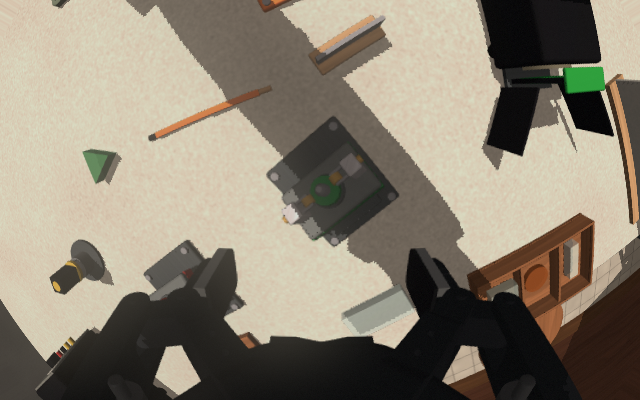

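Run:
```python
import cv2
a=cv2.imread('pics/b.png')
cv2.imwrite('pics/b_z.png',cv2.resize(a[110:260,250:410],None,fx=4,fy=4,interpolation=2))
import numpy as np
d=np.load('pics/b.npy');print(d[170:214:4,290:356:4].round().astype(int))
```

```text
[[370 369 369 370 370 369 328 325 325 325 322 292 293 318 284 283 283]
 [371 371 371 371 371 329 327 327 324 319 293 290 292 319 318 285 287]
 [372 373 372 332 329 328 327 309 308 305 291 289 289 291 295 316 310]
 [375 374 332 330 329 327 310 308 308 306 305 290 292 316 318 317 315]
 [376 335 332 331 329 329 310 287 289 297 304 303 304 314 317 316 315]
 [335 332 332 330 329 311 294 287 288 292 305 305 302 313 316 316 314]
 [334 333 331 330 301 299 308 292 292 300 306 305 303 314 318 315 315]
 [333 333 331 301 296 296 311 308 306 305 306 304 307 313 317 316 315]
 [334 305 302 299 297 296 304 308 307 307 305 304 314 317 315 315 313]
 [299 299 306 315 299 298 327 326 318 319 317 316 318 318 316 315 318]
 [300 298 298 300 300 327 324 324 323 322 321 320 318 317 317 318 345]]
```

View pics/b_z.png

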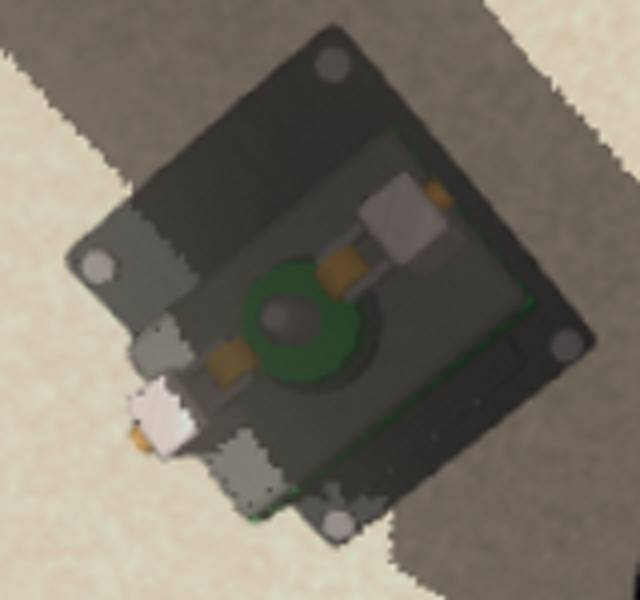

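Run:
```python
from h import *
import pickle
st=pickle.load(open('b.pkl','rb')); d=np.load('pics/b.npy')
c=r.calibration('wrist'); f=200/np.tan(np.radians(c['fov_y']/2))
R=np.array(st['orientation']);M=np.array(c['mount'])
def P(p,dep=None):
    o,dr=ray('wrist',p,st)
    if dep is None:
        i,j=int(round(p[1])),int(round(p[0])); dep=np.median(d[i-1:i+2,j-1:j+2])
    az=(R@M[:3,:3])[:,2]@dr
    return o+dr*dep/az
for n,p in dict(tip=(318,189),pA=(350.75,164.5),pB=(290,213.7),bolt1=(333,126.2),bolt2=(274.5,176.5),bolt3=(335,241),bolt4=(391.7,196.2),rA=(335,177.5),rB=(308,200.5)).items(): print(n,P(p).round(1))
b=[P(p) for p in [(333,126.2),(274.5,176.5),(335,241),(391.7,196.2)]]
print('centre',np.mean(b,0).round(1),[np.linalg.norm(b[i]-b[i-1]).round(1) for i in range(4)])
v=(b[1]-b[0])+(b[2]-b[3]); print('ydir?',v, np.degrees(np.arctan2(v[1],v[0])))
v=(b[2]-b[1])+(b[3]-b[0]); print(v, np.degrees(np.arctan2(v[1],v[0])))
# head-face plane fit -> normal
pts=[P(p,None) for p in [(j,i) for i in range(150,220,2) for j in range(285,375,2)] if True]
ij=[(j,i) for i in range(140,235,2) for j in range(280,385,2)]
pts=np.array([P(p,d[p[1],p[0]]) for p in ij])
m=(pts[:,2]>40)&(pts[:,2]<80);Q=pts[m]
rng=np.random.default_rng(0);best=0
for k in range(2000):
    s=Q[rng.choice(len(Q),3,False)];n=np.cross(s[1]-s[0],s[2]-s[0]);L=np.linalg.norm(n)
    if L<100: continue
    n/=L; n*=np.sign(n[2]); inl=abs((Q-s[0])@n)<1.0
    if inl.sum()>best: best=inl.sum();bi=inl
C=Q[bi].mean(0);n=np.linalg.svd(Q[bi]-C)[2][2];n*=np.sign(n[2])
print('plane',best,len(Q),C.round(1),n.round(3),'tilt',np.degrees(np.arccos(n[2])),'yaw',np.degrees(np.arctan2(n[1],n[0])))
t=P((318,189)); print('tip above plane',(t-C)@n)
```

```text
tip [548.8 139.6  96.6]
pA [540.2 176.4  93.5]
pB [561.6 104.3  93.2]
bolt1 [508.3 175.5  15.5]
bolt2 [535.   88.   15.9]
bolt3 [642.5 121.1  15.3]
bolt4 [615.1 208.7  15.4]
rA [546.1 158.2  92.3]
rB [556.7 125.6  91.8]
centre [575.2 148.3  15.5] [np.float64(111.8), np.float64(91.5), np.float64(112.5), np.float64(91.8)]
ydir? [  53.97622448 -175.10345024    0.29043671] -72.86791064182586
[214.3166941   66.37474055  -0.64492888] 17.207963026968237Traceback (most recent call last):
  File "<stdin>", line 20, in <module>
  File "<stdin>", line 7, in P
  File "h.py", line 4, in ray
    c=r.calibration(cam); f=200/np.tan(np.radians(c['fov_y']/2))
ValueError: time passes only in moves, steps and waits
```

```bash
python3 - <<'E'
s=open('h.py').read()
s=s.replace("def ray","import pickle,os\nCAL=pickle.load(open('cal.pkl','rb')) if os.path.exists('cal.pkl') else {n:r.calibration(n) for n in ('scene','side','wrist')}\npickle.dump(CAL,open('cal.pkl','wb'))\ndef ray",1).replace("c=r.calibration(cam)","c=CAL[cam]")
s+='''
def P(p,d,st,dep=None):
    o,dr=ray('wrist',p,st)
    if dep is None:
        i,j=int(round(p[1])),int(round(p[0])); dep=np.median(d[i-1:i+2,j-1:j+2])
    az=(np.array(st['orientation'])@np.array(CAL['wrist']['mount'])[:3,:3])[:,2]@dr
    return o+dr*dep/az
'''
open('h.py','w').write(s)
E
python3 - <<'E'
from h import *
st=pickle.load(open('b.pkl','rb')); d=np.load('pics/b.npy')
for p in [(200,200),(420,100),(450,260),(300,280),(200,90)]: print('table',P(p,d,st).round(1))
ij=[(j,i) for i in range(140,235,2) for j in range(280,385,2)]
pts=np.array([P(p,d,st,d[p[1],p[0]]) for p in ij])
m=(pts[:,2]>35)&(pts[:,2]<85);Q=pts[m]
rng=np.random.default_rng(0);best=0
for k in range(2000):
    s=Q[rng.choice(len(Q),3,False)];n=np.cross(s[1]-s[0],s[2]-s[0]);L=np.linalg.norm(n)
    if L<100: continue
    n/=L; n*=np.sign(n[2]); inl=abs((Q-s[0])@n)<1.0
    if inl.sum()>best: best=inl.sum();bi=inl
C=Q[bi].mean(0);n=np.linalg.svd(Q[bi]-C)[2][2];n*=np.sign(n[2])
print('plane',best,len(Q),C.round(1),n.round(3),'tilt',np.degrees(np.arccos(n[2])),'yaw',np.degrees(np.arctan2(n[1],n[0])))
print('tip above plane',(P((318,189),d,st)-C)@n)
for p in [(88,248),(65,275),(54,284),(86,262),(70,284)]: print('coup',P(p,d,st).round(1))
a=cv2.imread('pics/b.png');cv2.imwrite('pics/b_c.png',cv2.resize(a[220:320,30:130],None,fx=5,fy=5,interpolation=2))
E
```

```text
table [524.7 -24.2  -1.2]
table [ 5.202e+02  2.878e+02 -5.000e-01]
table [ 7.511e+02  2.608e+02 -6.000e-01]
table [ 6.875e+02  4.910e+01 -4.000e-01]
table [397.2  44.4  -1.4]
plane 562 1149 [565.2 146.9  65.4] [-0.41  -0.124  0.904] tilt 25.36417477339131 yaw -163.22390296381067
tip above plane 35.791282654764025
coup [ 509.6 -268.     5.8]
coup [ 521.6 -277.6   73.8]
coup [ 523.1 -296.    91.4]
coup [ 527.  -275.5   20.9]
coup [ 538.6 -285.4   70.1]
```

View pics/b_c.png

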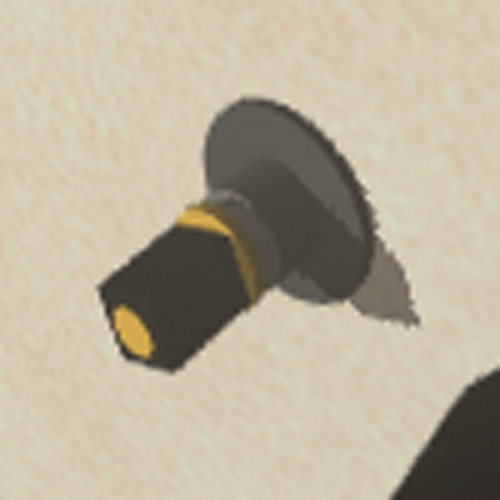

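{"fn": "send_rows", "kwargs": {
  "fingers": [8.5, 8.5, 8.5, 8.5, 8.5, 8.5, 8.5, 8.5, 8.5, 8.5, 8.5, 8.5, 8.5, 8.5],
  "travel": [
    [-3.36, 0.4, -1.31],
    [-3.36, 0.4, -1.31],
    [-3.36, 0.4, -1.31],
    [-3.36, 0.4, -1.31],
    [-3.36, 0.4, -1.31],
    [-3.36, 0.4, -1.31],
    [-3.36, 0.4, -1.31],
    [-3.36, 0.4, -1.31],
    [-3.36, 0.4, -1.31],
    [-3.36, 0.4, -1.31],
    [-3.36, 0.4, -1.31],
    [-3.36, 0.4, -1.31],
    [0, 0, 0],
    [0, 0, 0]
  ],
  "turn": [
    [0, 0, 0],
    [0, 0, 0],
    [0, 0, 0],
    [0, 0, 0],
    [0, 0, 0],
    [0, 0, 0],
    [0, 0, 0],
    [0, 0, 0],
    [0, 0, 0],
    [0, 0, 0],
    [0, 0, 0],
    [0, 0, 0],
    [0, 0, 0],
    [0, 0, 0]
  ]
}}

```text
t: 4.57
tool_pos: [528.3, -287.7, 255.5]
orientation: [[0.401, -0.001, -0.916], [0.916, -0.0, 0.401], [-0.0, -1.0, 0.0]]
contact_force: [0.4, 1.7, -0.0]
width: 84.5
```

Run:
```python
from h import *
st=r.get_state(); im,d=r.grab_frame('wrist'); cv2.imwrite('pics/c.png',im); np.save('pics/c.npy',d); pickle.dump(st,open('c.pkl','wb'))
print(st['t'],np.round(st['tool_pos'],1),np.round(st['orientation'],3).tolist(),np.round(st['qpos'],2))
for n in ['coupler_mid']:
    for q in r.mark_of('wrist',n): print(n,px(q['location']).round(1),q['conf'])
cv2.imwrite('pics/c_z.png',cv2.resize(im[110:260,240:400],None,fx=4,fy=4,interpolation=2))
```

```text
4.5667 [ 528.3 -287.7  255.5] [[0.401, -0.001, -0.916], [0.916, -0.0, 0.401], [-0.0, -1.0, 0.0]] [ 0.53  0.81 -0.18  1.44  0.16  0.91  1.47]
coupler_mid [313.4 191.9] 0.65
```

View pics/c.png

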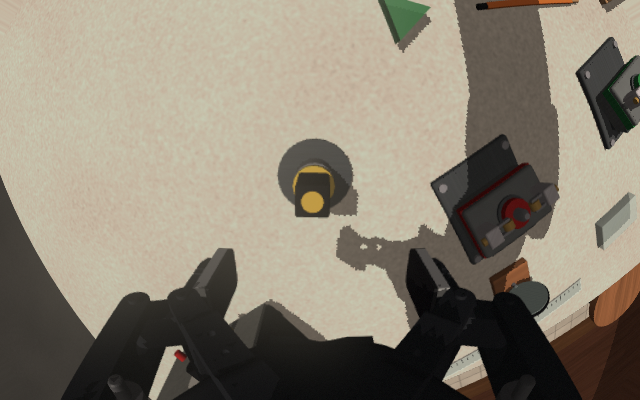

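View pics/c_z.png

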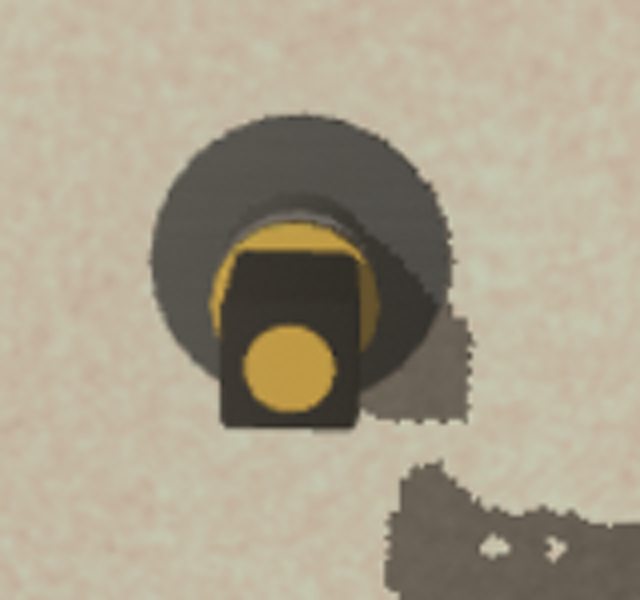

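Run:
```python
from h import *
st=pickle.load(open('c.pkl','rb')); d=np.load('pics/c.npy')
for p in [(312.5,202),(312.5,196),(200,100)]: print(P(p,d,st).round(1), atz(*ray('wrist',p,st),91).round(1))
cap=atz(*ray('wrist',(312.5,202),st),91)
# corners of top
cs=[(297.2,216.2),(329.3,216.5)]
e=[atz(*ray('wrist',p,st),91) for p in cs];v=e[1]-e[0];print('edge',np.linalg.norm(v),np.degrees(np.arctan2(v[1],v[0])))
# plausible disc centre: outline
im=cv2.imread('pics/c.png')
for p in [(315,138.5),(277.8,174),(353,176)]: print('disc',atz(*ray('wrist',p,st),6).round(1))
R=np.array(st['orientation']);print('toolyaw',np.degrees(np.arctan2(R[1,0],R[0,0])))
T=np.array([cap[0],cap[1],124]);print('delta tool',(R.T@(T-st['tool_pos'])).round(1))
```

```text
[ 527.5 -294.7   91.2] [ 527.6 -294.8   91. ]
[ 523.  -292.7   91. ] [ 523.  -292.7   91. ]
[ 399.3 -375.    -0.6] [ 415.7 -341.7   91. ]
edge 26.05276841874995 65.90161766108298
disc [ 490.9 -278.1    6. ]
disc [ 509.5 -329.7    6. ]
disc [ 543.6 -257.2    6. ]
toolyaw 66.36609974355501
delta tool [ -6.7 131.5  -2.2]
```

{"fn": "send_rows", "kwargs": {
  "fingers": [8.5, 8.5, 8.5, 8.5, 8.5, 8.5, 8.5, 8.5],
  "travel": [
    [-0.67, 2.5, -0.22],
    [0, 3, 0],
    [0, 3, 0],
    [0, 2.5, 0],
    [0, 1.5, 0],
    [0, 0.65, 0],
    [0, 0, 0],
    [0, 0, 0]
  ],
  "turn": [
    [0, 0, 0],
    [0, 0, 0],
    [0, 0, 0],
    [0, 0, 0],
    [0, 0, 0],
    [0, 0, 0],
    [0, 0, 0],
    [0, 0, 0]
  ]
}}

```text
t: 5.33
tool_pos: [528.6, -293.2, 125.3]
orientation: [[0.398, 0.001, -0.917], [0.917, -0.0, 0.398], [0.0, -1.0, -0.001]]
contact_force: [0.2, -0.1, 0.6]
width: 85.2
```

Run:
```python
from h import *
st=r.get_state(); im,d=r.grab_frame('wrist'); cv2.imwrite('pics/d.png',im)
print(st['t'],np.round(st['tool_pos'],1),st['contact_force'])
```

```text
5.3333 [ 528.6 -293.2  125.3] [ 0.17506116 -0.10663118  0.5517394 ]
```

View pics/d.png

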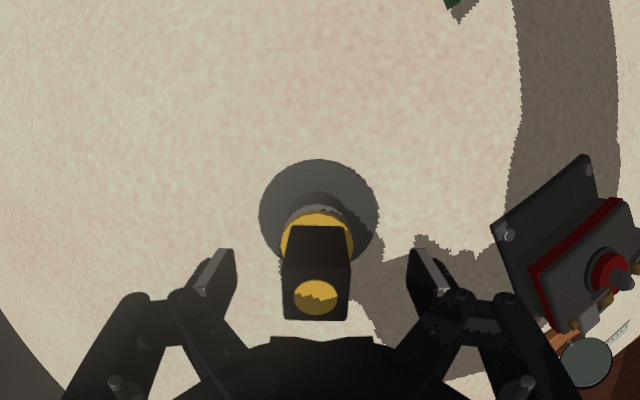

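{"fn": "send_rows", "kwargs": {
  "fingers": [8.5, 0, 0, 0, 0, 0, 0, 0, 0, 0, 0, 0],
  "travel": [
    [-0.2, 0.1, 0],
    [0, 0, 0],
    [0, 0, 0],
    [0, 0, 0],
    [0, 0, 0],
    [0, 0, 0],
    [0, 0, 0],
    [0, 0, 0],
    [0, 0, 0],
    [0, 0, 0],
    [0, 0, 0],
    [0, 0, 0]
  ],
  "turn": [
    [0, 0, 0],
    [0, 0, 0],
    [0, 0, 0],
    [0, 0, 0],
    [0, 0, 0],
    [0, 0, 0],
    [0, 0, 0],
    [0, 0, 0],
    [0, 0, 0],
    [0, 0, 0],
    [0, 0, 0],
    [0, 0, 0]
  ],
  "force": 80
}}

```text
t: 6.38
tool_pos: [527.2, -295.7, 123.7]
orientation: [[0.399, 0.0, -0.917], [0.917, -0.0, 0.399], [-0.0, -1.0, -0.0]]
contact_force: [-0.4, 0.2, 5.7]
width: 27.3
```

Run:
```python
from h import *
st=r.get_state(); im,d=r.grab_frame('wrist'); cv2.imwrite('pics/e.png',im)
print(st['t'],np.round(st['tool_pos'],1),st['contact_force'],st['width'])
```

```text
6.3833 [ 527.2 -295.7  123.7] [-0.44037167  0.15274306  5.68515117] 27.320720015410224
```

View pics/e.png

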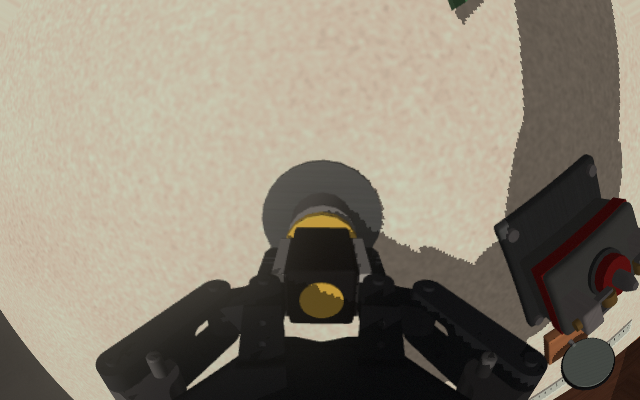

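{"fn": "send_rows", "kwargs": {
  "fingers": [0, 0, 0, 0, 0, 0, 0, 0, 0, 0, 0, 0, 0, 0, 0, 0, 0],
  "travel": [
    [0, -2, 0],
    [0, -3.5, 0],
    [0, -4, 0],
    [0, -3.1, 0],
    [3.1, 0, 1.64],
    [3.1, 0, 1.64],
    [3.1, 0, 1.64],
    [3.1, 0, 1.64],
    [3.1, 0, 1.64],
    [3.1, 0, 1.64],
    [3.1, 0, 1.64],
    [3.1, 0, 1.64],
    [3.1, 0, 1.64],
    [3.1, 0, 1.64],
    [3.1, 0, 1.64],
    [3.1, 0, 1.64],
    [0, 0, 0]
  ],
  "turn": [
    [0, 0, 0],
    [0, 0, 0],
    [0, 0, 0],
    [0, 0, 0],
    [0, 0, 0],
    [0, 0, 0],
    [0, 0, 0],
    [0, 0, 0],
    [0, 0, 0],
    [0, 0, 0],
    [0, 0, 0],
    [0, 0, 0],
    [0, 0, 0],
    [0, 0, 0],
    [0, 0, 0],
    [0, 0, 0],
    [0, 0, 0]
  ]
}}

```text
t: 7.85
tool_pos: [494.2, 131.0, 249.3]
orientation: [[0.392, -0.0, -0.92], [0.92, 0.003, 0.392], [0.003, -1.0, 0.002]]
contact_force: [-1.1, 2.0, -1.4]
width: 27.3
```

{"fn": "send_rows", "kwargs": {
  "fingers": [0, 0, 0, 0, 0, 0, 0],
  "travel": [
    [0, 0, 0],
    [0, 0, 0],
    [0, 0, 0],
    [0, 0, 0],
    [0, 0, 0],
    [0, 0, 0],
    [0, 0, 0]
  ],
  "turn": [
    [-0.0663, 0, -0.0568],
    [-0.0663, 0, -0.0568],
    [-0.0663, 0, -0.0568],
    [-0.0663, 0, -0.0568],
    [-0.0663, 0, -0.0568],
    [0, 0, 0],
    [0, 0, 0]
  ]
}}

```text
t: 8.43
tool_pos: [502.6, 125.7, 258.7]
orientation: [[0.344, 0.393, -0.853], [0.9, 0.122, 0.419], [0.268, -0.912, -0.311]]
contact_force: [0.6, 0.3, -1.9]
width: 27.2
```

Run:
```python
from h import *
st=r.get_state(); im,d=r.grab_frame('wrist'); cv2.imwrite('pics/f.png',im);np.save('pics/f.npy',d); pickle.dump(st,open('f.pkl','wb'))
R=np.array(st['orientation']);zd=np.array([-.404,-.1236,.906])
print(st['t'],np.round(st['tool_pos'],1),R.round(3).tolist(),st['contact_force'],st['width'],np.round(st['qpos'],2))
print('align',np.degrees(np.arccos(-R[:,1]@zd)))
tip=np.array([549,140,97.5])
print('tip in tool',(R.T@(tip-st['tool_pos'])).round(1))
for n in ['green_tip','green_roller','coupler_rim']:
    for q in r.mark_of('wrist',n): print(n,px(q['location']).round(1),q['conf'])
```

```text
8.4333 [502.6 125.7 258.7] [[0.344, 0.393, -0.853], [0.9, 0.122, 0.419], [0.268, -0.912, -0.311]] [ 0.56897727  0.29816195 -1.89790468] 27.18082507681647 [-0.31  0.61  0.01  2.1   0.1   0.    0.75]
align 1.6568970793008815
tip in tool [-14.4 166.9  16.6]
green_tip [301.7 176.6] 0.86
green_roller [319.9 157.9] 0.72
coupler_rim [323.4 220. ] 0.93
coupler_rim [ 21.3 155. ] 0.34
```

View pics/f.png

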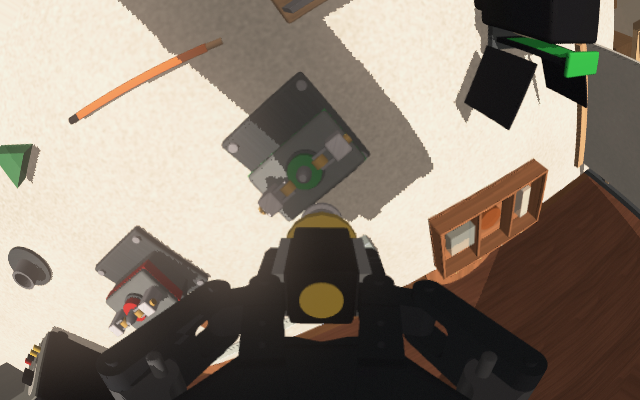

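```bash
cat > kin.py <<'E'
import numpy as np
from scipy.spatial.transform import Rotation as Ro
def Rz(a): return Ro.from_euler('z',a).as_matrix()
def Ry(a): return Ro.from_euler('y',a).as_matrix()
TF=np.array([[1,0,0],[0,0,-1],[0,1,0]]) # placeholder
def fk(q,p,s,R7):
    H,L1,L2,L3,a1,a2=p[:6]
    R=Rz(s[0]*q[0]); x=np.array([0,0,H])
    R=R@Ry(q[1]); R=R@Rz(s[1]*q[2]); x=x+R@[a1,0,L1]
    R=R@Ry(q[3]); R=R@Rz(s[2]*q[4]); x=x+R@[a2,0,L2]
    R=R@Ry(q[5]); R=R@Rz(s[3]*q[6]); x=x+R@[0,0,L3]
    return x,R@R7
E
python3 - <<'E'
from kin import *; import pickle,itertools
from scipy.optimize import least_squares
S=[pickle.load(open(f+'.pkl','rb')) for f in 'bcf']
D=[(np.array(s['qpos']),np.array(s['tool_pos']),np.array(s['orientation'])) for s in S]
# a_start
res=[]
for s in itertools.product([-1,1],repeat=4):
    def resid(v):
        R7=Ro.from_rotvec(v[6:9]).as_matrix(); o=[]
        for q,x,R in D:
            a,B=fk(q,v,s,R7); o+=list(a-x)+list(300*(B-R).ravel())
        return np.array(o+[0.02*v[4],0.02*v[5]])
    for r0 in [(0,0,0),(1.57,0,0),(1.2,1.2,1.2),(-1.57,0,0),(1.2,-1.2,1.2),(0,2.2,2.2)]:
        w=least_squares(resid,[300,450,450,300,0,0,*r0]); res.append((w.cost,s,w.x.round(2)))
res.sort(key=lambda t:t[0])
for t in res[:5]: print(t[0].round(2),t[1],t[2].tolist())
pickle.dump(res[0],open('kin.pkl','wb'))
v=res[0]
for q,x,R in D:
    a,B=fk(q,v[2],v[1],Ro.from_rotvec(v[2][6:9]).as_matrix()); print((a-x).round(1),np.abs(B-R).max().round(4),q.round(3))
E
```

```text
430.96 (-1, -1, -1, -1) [1017.76, 660.61, 671.86, 865.03, -349.05, 233.33, 0.0, 2.22, 2.22]
430.96 (-1, -1, -1, -1) [1017.76, 660.61, 671.86, 865.03, -349.05, 233.33, -0.0, 2.22, 2.22]
3816.63 (-1, 1, 1, -1) [-992.08, 834.63, -168.0, -308.5, -34.32, -285.49, 0.32, 2.06, 2.06]
3816.63 (-1, 1, 1, -1) [-992.08, 834.63, -168.0, -308.5, -34.32, -285.49, 0.32, 2.06, 2.06]
3816.63 (-1, 1, 1, -1) [-992.08, 834.63, -168.0, -308.5, -34.33, -285.49, 0.32, 2.06, 2.06]
[-17.5  12.4  -8.2] 0.0014 [-0.259  0.692 -0.107  1.521  0.085  0.933  0.764]
[13.6 -2.5  4.5] 0.0014 [ 0.53   0.806 -0.176  1.443  0.162  0.907  1.465]
[-2.6  5.7  3.7] 0.0018 [-0.311  0.615  0.005  2.103  0.101  0.     0.751]
```

Run:
```python
from kin import *; import pickle
S=[pickle.load(open(f+'.pkl','rb')) for f in 'bcf']
D=[(np.array(s['qpos']),np.array(s['tool_pos'])) for s in S]+[(np.array([-1.202,.707,-.028,1.485,.022,.951,-.075]),np.array([229.5,527,303.5]))]
def frames(q):
    R=Rz(-q[0]);F=[R];R=R@Ry(q[1]);F.append(R);R=R@Rz(-q[2]);F.append(R);R=R@Ry(q[3]);F.append(R);R=R@Rz(-q[4]);F.append(R);R=R@Ry(q[5]);F.append(R);R=R@Rz(-q[6]);F.append(R);return F
# unknown: base(x,z) in F0 ; after q3 (a,b,L1) in F2 ; after q5 in F4 (a,b,L2); in F6 L3
cols=[(0,0),(0,1),(0,2),(2,0),(2,1),(2,2),(4,0),(4,1),(4,2),(6,0),(6,1),(6,2)]
prior=np.array([0,0,350,0,0,400,0,0,400,0,0,350.]);sig=np.array([30,30,150,15,15,150,15,15,150,3,3,150.])
A=[];b=[]
for q,x in D:
    F=frames(q);A.append(np.stack([F[k][:,j] for k,j in cols],1));b.append(x)
A=np.vstack(A);b=np.hstack(b)
Aw=np.vstack([A,np.diag(1/sig)]);bw=np.hstack([b,prior/sig])
v=np.linalg.lstsq(Aw,bw,rcond=None)[0];print(dict(zip(cols,v.round(1))));print((A@v-b).reshape(-1,3).round(1))
```

```text
{(0, 0): np.float64(-4.0), (0, 1): np.float64(-15.7), (0, 2): np.float64(311.3), (2, 0): np.float64(-0.3), (2, 1): np.float64(-12.3), (2, 2): np.float64(526.4), (4, 0): np.float64(0.8), (4, 1): np.float64(-4.1), (4, 2): np.float64(291.4), (6, 0): np.float64(-0.2), (6, 1): np.float64(-0.1), (6, 2): np.float64(238.2)}
[[-0.2 -0.1  0.1]
 [ 0.1  0.1  0.3]
 [ 0.1 -0.1 -0. ]
 [-0.   0.1 -0.4]]
```

```bash
cat >> kin.py <<'E'
V=[-4,-15.7,311.3,-.3,-12.3,526.4,.8,-4.1,291.4,-.2,-.1,238.2]
R7=Ro.from_rotvec([0,2.2214,2.2214]).as_matrix()
LO=np.array([-2.71,-.32,-1.57,0,-1.46,0,-2.83]);HI=np.array([2.71,2.16,1.52,2.45,4.6,2.02,2.83])
def fk(q):
    R=Rz(-q[0]);x=R@V[0:3];R=R@Ry(q[1])@Rz(-q[2]);x=x+R@V[3:6];R=R@Ry(q[3])@Rz(-q[4]);x=x+R@V[6:9];R=R@Ry(q[5])@Rz(-q[6]);x=x+R@V[9:12];return x,R@Ro.from_euler('xyz',[0,0,0]).as_matrix()@R7
zd=np.array([-.404,-.1236,.906]);zd/=np.linalg.norm(zd);tip=np.array([549,140,97.5])
E
python3 - <<'E'
from kin import *;import pickle
from scipy.optimize import least_squares
s=pickle.load(open('f.pkl','rb'));q0=np.array(s['qpos']);x,R=fk(q0);print(x-s['tool_pos'],abs(R-s['orientation']).max())
rng=np.random.default_rng(1);out=[]
for k in (90.7,140):
  T=tip+k*zd
  for q3 in np.arange(-1.5,1.6,.25):
    best=None
    for t in range(14):
        qi=LO+(HI-LO)*rng.random(7) if t>1 else np.clip(q0,LO+.01,HI-.01);qi[2]=q3;qi[6]=.0
        ix=[0,1,3,4,5]
        def f(u):
            q=qi.copy();q[ix]=u;x,R=fk(q);return np.r_[(x-T)/100,(R[:,1]+zd)]
        w=least_squares(f,qi[ix],bounds=(LO[ix],HI[ix]))
        if w.cost<1e-6:
            q=qi.copy();q[ix]=w.x;x,R=fk(q)
            print(k,q3.round(2),q.round(2),'toolx yaw at q7=0',np.degrees(np.arctan2(R[1,0],R[0,0])).round()) if best is None or abs(best-q).max()>.05 else 0
            best=q
E
```

```text
[ 0.07613549 -0.12109823 -0.00926528] 5.165504058973758e-05
90.7 -1.5 [ 0.33  1.26 -1.5   2.14  1.79  1.33  0.  ] toolx yaw at q7=0 107.0
90.7 -1.25 [ 0.29  1.11 -1.25  2.14  1.82  1.06  0.  ] toolx yaw at q7=0 112.0
90.7 -1.0 [ 0.21  0.99 -1.    2.14  1.87  0.82  0.  ] toolx yaw at q7=0 117.0
90.7 -0.75 [ 0.11  0.9  -0.75  2.15  1.97  0.61  0.  ] toolx yaw at q7=0 124.0
90.7 -0.5 [-0.02  0.84 -0.5   2.15  2.15  0.43  0.  ] toolx yaw at q7=0 135.0
90.7 -0.25 [-0.15  0.8  -0.25  2.16  2.51  0.3   0.  ] toolx yaw at q7=0 157.0
90.7 0.0 [-0.29  0.79  0.    2.16  3.15  0.24  0.  ] toolx yaw at q7=0 -163.0
90.7 0.25 [-0.43  0.81  0.25  2.15  3.78  0.3   0.  ] toolx yaw at q7=0 -123.0
90.7 0.5 [-0.57  0.85  0.5   2.16  4.11  0.45  0.  ] toolx yaw at q7=0 -103.0
90.7 0.75 [-0.68  0.92  0.75  2.16  4.27  0.64  0.  ] toolx yaw at q7=0 -93.0
90.7 1.0 [-0.78  1.02  1.    2.17  4.36  0.86  0.  ] toolx yaw at q7=0 -86.0
90.7 1.25 [-0.84  1.16  1.25  2.17  4.41  1.11  0.  ] toolx yaw at q7=0 -82.0
90.7 1.5 [-0.87  1.32  1.5   2.17  4.44  1.39  0.  ] toolx yaw at q7=0 -78.0
140 -1.5 [ 0.36  1.13 -1
[... 277 characters left out ...]
=0 120.0
140 -0.5 [-0.01  0.72 -0.5   2.19  2.01  0.37  0.  ] toolx yaw at q7=0 129.0
140 -0.25 [-0.15  0.69 -0.25  2.19  2.36  0.23  0.  ] toolx yaw at q7=0 148.0
140 0.0 [-0.29  0.68  0.    2.19  3.16  0.16  0.  ] toolx yaw at q7=0 -162.0
140 0.25 [-0.44  0.69  0.25  2.18  3.95  0.23  0.  ] toolx yaw at q7=0 -114.0
140 0.5 [-0.57  0.73  0.5   2.19  4.25  0.38  0.  ] toolx yaw at q7=0 -96.0
140 0.75 [-0.7   0.8   0.75  2.19  4.39  0.56  0.  ] toolx yaw at q7=0 -89.0
140 1.0 [-0.8   0.89  1.    2.2   4.46  0.78  0.  ] toolx yaw at q7=0 -84.0
140 1.25 [-0.86  1.02  1.25  2.2   4.51  1.03  0.  ] toolx yaw at q7=0 -81.0
140 1.5 [-0.89  1.18  1.5   2.2   4.54  1.31  0.  ] toolx yaw at q7=0 -79.0
```

```bash
cat >> kin.py <<'E'
def jac(q):
    J=np.zeros((6,7));x,R=fk(q);e=1e-5
    for i in range(7):
        p=q.copy();p[i]+=e;a,B=fk(p);J[:3,i]=(a-x)/e/300;J[3:,i]=Ro.from_matrix(B@R.T).as_rotvec()/e
    return J,x,R
def ik(q,T,RT,bias=0,qh=None,it=30,lam=.02):
    q=q.copy()
    for _ in range(it):
        J,x,R=jac(q);e=np.r_[(T-x)/300,Ro.from_matrix(RT@R.T).as_rotvec()]
        Ji=J.T@np.linalg.inv(J@J.T+lam**2*np.eye(6));dq=Ji@e
        if bias: dq+=bias*(np.eye(7)-Ji@J)@(qh-q)
        q=np.clip(q+np.clip(dq,-.2,.2),LO,HI)
    x,R=fk(q);return q,np.linalg.norm(T-x),np.linalg.norm(Ro.from_matrix(RT@R.T).as_rotvec())
E
cat > plan.py <<'E'
from kin import *;import pickle,sys
from scipy.optimize import least_squares
s=pickle.load(open('f.pkl','rb'));q0=np.array(s['qpos'])
def goal(k,q3,q7):
    ix=[0,1,3,4,5]
    qi=np.array([0,.8,q3,2.15,2.2,.4,q7]);T=tip+k*zd
    def f(u):
        q=qi.copy();q[ix]=u;x,R=fk(q);return np.r_[(x-T)/100,(R[:,1]+zd)]
    w=least_squares(f,qi[ix],bounds=(LO[ix],HI[ix]));qi[ix]=w.x;assert w.cost<1e-6;return qi
# undo tilt
x0,R0=fk(q0);
turn=np.array([.0663,0,.0568])*5
RA=R0@Ro.from_rotvec(turn).as_matrix()
# start vertical at some position
XA=np.array([494.2,131,270]) if len(sys.argv)<2 else np.array(eval(sys.argv[1]))
qA,e1,e2=ik(q0,XA,RA);print('A',qA.round(2),e1,e2)
def pts(qs,n):
    out=[]
    for a,b,m in zip(qs[:-1],qs[1:],n): out+=[a+(b-a)*t for t in np.arange(1,m+1)/m]
    return out
E
python3 - <<'E'
from plan import *
G=goal(150,-.45,-.9);print('G',G.round(2))
M=(qA+G)/2; M[5]=.6
path=pts([qA,M,G],[12,12])
for bias,qh in [(0,None),(.1,np.array([0,.7,0,1.5,0,.9,0])),(.1,(LO+HI)/2)]:
    q=qA.copy();xa,Ra=fk(q)
    for i,p in enumerate(path):
        T,RT=fk(p);d=T-xa;w=Ro.from_matrix(Ra.T@RT).as_rotvec()
        qn,e1,e2=ik(q,T,RT,bias,qh)
        rim=T+RT[:,1]*118
        if i%2==1:print(i,qn.round(2),'err',round(e1,1),round(e2,3),'dq',abs(qn-q).max().round(2),'row',(Ra.T@d).round(1),w.round(3),'tcp',T.round(),'rim',rim.round())
        q=qn;xa,Ra=T,RT
    print()
E
```

```text
A [-0.26  0.66 -0.11  1.75  0.09  0.75  0.74] 1.7053025658242404e-13 1.770254171452161e-16
G [-0.03  0.69 -0.45  2.19  2.01  0.33 -0.9 ]
1 [-0.3   0.66 -0.03  1.79  0.16  0.71  0.7 ] err 0.0 0.0 dq 0.04 row [-9.7  3.5 -4.7] [-0.031  0.004  0.028] tcp [494. 108. 263.] rim [497.  99. 146.]
3 [-0.34  0.67  0.04  1.83  0.23  0.65  0.66] err 0.0 0.0 dq 0.04 row [-7.6  3.3 -4.8] [-0.032  0.001  0.02 ] tcp [497.  89. 259.] rim [504.  72. 142.]
5 [-0.38  0.67  0.11  1.86  0.29  0.59  0.62] err 0.0 0.0 dq 0.03 row [-5.5  2.9 -4.5] [-0.033 -0.001  0.012] tcp [500.  74. 255.] rim [513.  50. 141.]
7 [-0.41  0.67  0.17  1.9   0.35  0.51  0.58] err 0.0 0.0 dq 0.04 row [-3.6  2.5 -4. ] [-0.032 -0.003  0.004] tcp [505.  62. 253.] rim [524.  34. 140.]
9 [-0.45  0.68  0.24  1.94  0.4   0.42  0.55] err 0.0 0.0 dq 0.05 row [-1.8  2.1 -3.3] [-0.03  -0.005 -0.004] tcp [510.  54. 251.] rim [536.  25. 140.]
11 [-0.48  0.69  0.3   1.98  0.44  0.32  0.52] err 0.0 0.0 dq 0.05 row [-0.1  1.6 -2.3] [-0.027 -0.006 -0.011] tcp [515.  51. 250.] rim [547.  21. 140.]
13 [-0.5   0.69  0.34  2.02  0.46  0.21  0.51] err
[... 3839 characters left out ...]
 0.07 row [4.9 0.4 1.5] [-0.012 -0.008 -0.033] tcp [522.  65. 245.] rim [567.  46. 138.]
17 [-0.04  0.7  -0.46  2.08  1.54  0.52 -0.49] err 0.0 0.0 dq 0.07 row [ 5.6 -0.2  3.6] [-0.004 -0.009 -0.036] tcp [520.  77. 242.] rim [568.  65. 135.]
19 [ 0.02  0.71 -0.55  2.11  1.66  0.53 -0.58] err 0.0 0.0 dq 0.06 row [ 6.  -0.7  5.6] [ 0.004 -0.01  -0.037] tcp [514.  91. 239.] rim [564.  88. 133.]
21 [ 0.08  0.73 -0.67  2.15  1.75  0.54 -0.65] err 0.0 0.0 dq 0.06 row [ 6.  -1.1  7.5] [ 0.012 -0.01  -0.037] tcp [503. 106. 236.] rim [553. 112. 130.]
23 [ 0.13  0.76 -0.77  2.18  1.81  0.54 -0.68] err 0.0 0.0 dq 0.05 row [ 5.7 -1.4  9.3] [ 0.019 -0.01  -0.036] tcp [488. 121. 233.] rim [536. 136. 127.]
```

Run:
```python
from plan import *
for tb in (.06,.15,.25):
  for bias,qh in [(0,None),(.1,np.array([0,.7,0,1.5,0,.9,0])),(.1,(LO+HI)/2)]:
    u=np.array([.0663,0,.0568]);u/=np.linalg.norm(u)
    X,R=fk(q0);X=X+[0,0,0];R=R@Ro.from_rotvec(u*tb).as_matrix();q,_,_=ik(q0,X,R,bias,qh);print('tb',tb,q.round(2))
    mx=0
    for i in range(36):
        R=R@Ro.from_rotvec([0,-.12,0]).as_matrix();qn,e1,e2=ik(q,X,R,bias,qh);mx=max(mx,abs(qn-q).max());q=qn
        if i%9==8: print(i,q.round(2),round(e1,1),round(e2,3),mx.round(2))
    # go to goal: keep rotation minimal
    T=tip+150*zd;y=R[:,1];ax=np.cross(y,-zd);a=np.arcsin(np.linalg.norm(ax));rv=ax/np.linalg.norm(ax)*a
    for i in range(6):
        f=(i+1)/6;qn,e1,e2=ik(q,X+(T-X)*f,Ro.from_rotvec(rv*f).as_matrix()@R,bias,qh);mx=max(mx,abs(qn-q).max());q=qn
    print('goal',q.round(2),round(e1,1),round(e2,3),mx.round(2))
    R=Ro.from_rotvec(rv).as_matrix()@R
    for i in range(6): qn,e1,e2=ik(q,T-10*(i+1)*zd,R,bias,qh);q=qn
    print('press',q.round(2),round(e1,1),round(e2,3),mx.round(2))
```

```text
A [-0.26  0.66 -0.11  1.75  0.09  0.75  0.74] 1.7053025658242404e-13 1.770254171452161e-16
tb 0.06 [-0.3   0.62 -0.01  2.05  0.1   0.11  0.75]
8 [-0.23  0.62 -0.12  2.06  0.63  0.13  1.31] 0.0 0.0 0.06
17 [-0.11  0.63 -0.33  2.05  1.09  0.23  1.94] 0.0 0.0 0.08
26 [ 0.05  0.68 -0.61  2.05  1.29  0.41  2.83] 0.0 0.001 0.11
35 [ 0.37  1.11 -1.57  2.05  1.52  1.31  2.83] 7.9 0.929 0.28
goal [-0.17  0.66 -0.22  2.2   2.39  0.2   2.81] 0.0 0.0 1.04
press [-0.13  0.81 -0.29  2.16  2.43  0.32  2.78] 0.0 0.0 1.04
tb 0.06 [-0.26  0.62 -0.08  2.06  0.43  0.12  0.42]
8 [-0.14  0.63 -0.28  2.06  1.02  0.21  0.92] 0.0 0.0 0.08
17 [ 0.01  0.66 -0.54  2.05  1.26  0.37  1.78] 0.0 0.0 0.11
26 [ 0.09  0.69 -0.68  2.05  1.32  0.46  2.81] 0.0 0.0 0.12
35 [ 0.28  0.84 -1.11  2.04  1.43  0.81  2.83] 0.4 0.969 0.12
goal [-0.2   0.66 -0.15  2.2   2.56  0.17  2.63] 0.0 0.0 1.05
press [-0.18  0.8  -0.2   2.16  2.63  0.28  2.58] 0.0 0.0 1.05
tb 0.06 [-0.05  0.64 -0.44  2.05  1.19  0.3  -0.32]
8 [ 0.1   0.7  -0.7   2.05  1.33  0.48  0.64] 0.0 0.0 0.12
17 [ 0.15  0.73 -0.81  2.04  1.36  0.56  1.69] 0.0 0.0 0.12

[... 2067 characters left out ...]
0.92  0.71  2.12] 0.0 0.0 0.1
26 [ 0.28  0.9  -1.18  1.88  1.14  0.99  2.83] 0.1 0.174 0.11
35 [ 0.35  1.14 -1.57  1.9   1.33  1.41  2.83] 15.9 1.097 0.11
goal [-0.2   0.66 -0.15  2.2   2.56  0.17  2.63] 0.0 0.0 1.08
press [-0.18  0.8  -0.2   2.16  2.63  0.28  2.58] 0.0 0.0 1.08
tb 0.25 [ 0.1   0.73 -0.73  1.89  0.86  0.67  0.02]
8 [ 0.21  0.81 -0.97  1.88  1.02  0.82  0.94] 0.0 0.0 0.11
17 [ 0.26  0.87 -1.14  1.88  1.11  0.95  1.94] 0.0 0.0 0.11
26 [ 0.32  0.98 -1.35  1.88  1.21  1.15  2.83] 0.1 0.107 0.11
35 [ 0.35  1.15 -1.57  1.91  1.36  1.44  2.83] 27.3 1.085 0.11
goal [-0.32  0.66  0.05  2.19  3.37  0.15  1.82] 0.0 0.0 1.78
press [-0.34  0.8   0.08  2.16  3.38  0.25  1.8 ] 0.0 0.0 1.78
```

{"fn": "send_rows", "kwargs": {
  "fingers": [0, 0, 0, 0, 0, 0, 0, 0, 0, 0, 0, 0, 0, 0, 0],
  "travel": [
    [0, 0, 0],
    [0, 0, 0],
    [0, 0, 0],
    [0, 0, 0],
    [0, 0, 0],
    [0, 0, 0],
    [0, 0, 0],
    [0, 0, 0],
    [0, 0, 0],
    [0, 0, 0],
    [0, 0, 0],
    [0, 0, 0],
    [0, 0, 0],
    [0, 0, 0],
    [0, 0, 0]
  ],
  "turn": [
    [0.05, 0, 0.04],
    [0, -0.12, 0],
    [0, -0.12, 0],
    [0, -0.12, 0],
    [0, -0.12, 0],
    [0, -0.12, 0],
    [0, -0.12, 0],
    [0, -0.12, 0],
    [0, -0.12, 0],
    [0, -0.12, 0],
    [0, -0.12, 0],
    [0, -0.12, 0],
    [0, -0.12, 0],
    [0, -0.12, 0],
    [0, -0.12, 0]
  ]
}}

```text
t: 9.88
tool_pos: [502.5, 125.6, 258.3]
orientation: [[-0.907, 0.335, -0.256], [0.307, 0.106, -0.946], [-0.289, -0.936, -0.199]]
contact_force: [-0.8, -0.1, -1.8]
width: 26.8
```

```bash
cat > st.py <<'E'
from h import *; from kin import fk,zd,tip
st=r.get_state();R=np.array(st['orientation']);x=np.array(st['tool_pos'])
print(st['t'].__round__(2),'q',np.round(st['qpos'],2),'x',x.round(1),'F',np.round(st['contact_force'],1),'w',st['width'].__round__(1))
print('tooly',R[:,1].round(3),'modelerr',(fk(np.array(st['qpos']))[0]-x).round(1))
ax=np.cross(R[:,1],-zd);a=np.arcsin(np.linalg.norm(ax));print('needed turn (tool)',(R.T@ax/np.linalg.norm(ax)*a).round(3),'deg',np.degrees(a).round(2))
rim=x+117.7*R[:,1];print('rim',rim.round(1),'rim->tip in tool',(R.T@(tip-rim)).round(1))
for k in (150,): print('delta tool to tip+%d'%k,(R.T@(tip+k*zd-x)).round(1))
E
python3 st.py
```

```text
9.88 q [-0.16  0.62 -0.25  2.05  0.89  0.2   1.66] x [502.5 125.6 258.3] F [-0.8 -0.1 -1.8] w 26.8
tooly [ 0.335  0.106 -0.936] modelerr [0.7 1.3 2.1]
needed turn (tool) [-0.04   0.     0.066] deg 4.45
rim [541.9 138.1 148.1] rim->tip in tool [ 8.7 50.   6.5]
delta tool to tip+150 [18.7 18.2 12.5]
```

{"fn": "send_rows", "kwargs": {
  "fingers": [0, 0, 0, 0, 0, 0, 0, 0, 0],
  "travel": [
    [0, 0, 0],
    [0, 0, 0],
    [0, 0, 0],
    [0, 0, 0],
    [0, 0, 0],
    [0, 0, 0],
    [0, 0, 0],
    [0, 0, 0],
    [0, 0, 0]
  ],
  "turn": [
    [0, -0.12, 0],
    [0, -0.12, 0],
    [0, -0.12, 0],
    [0, -0.12, 0],
    [0, -0.12, 0],
    [0, -0.12, 0],
    [0, -0.12, 0],
    [0, -0.12, 0],
    [0, 0, 0]
  ]
}}

```text
t: 10.63
tool_pos: [502.4, 125.4, 258.3]
orientation: [[-0.73, 0.334, 0.596], [-0.599, 0.106, -0.794], [-0.329, -0.936, 0.122]]
contact_force: [-0.3, 0.3, -1.8]
width: 26.9
```

```bash
python3 st.py
```

```text
10.63 q [-0.01  0.65 -0.5   2.04  1.17  0.34  2.35] x [502.4 125.4 258.3] F [-0.3  0.3 -1.8] w 26.9
tooly [ 0.334  0.106 -0.936] modelerr [-0.1  1.8  3.5]
needed turn (tool) [0.032 0.    0.071] deg 4.48
rim [541.7 137.9 148. ] rim->tip in tool [10.  50.  -3.6]
delta tool to tip+150 [20.7 18.1 -8.3]
```

{"fn": "send_rows", "kwargs": {
  "fingers": [0, 0, 0, 0, 0, 0, 0],
  "travel": [
    [0.5, 0.4, -0.2],
    [0.5, 0.4, -0.2],
    [0.5, 0.4, -0.2],
    [0.5, 0.4, -0.2],
    [0, 0, 0],
    [0, 0, 0],
    [0, 0, 0]
  ],
  "turn": [
    [0.008, 0, 0.018],
    [0.008, 0, 0.018],
    [0.008, 0, 0.018],
    [0.008, 0, 0.018],
    [0, 0, 0],
    [0, 0, 0],
    [0, 0, 0]
  ]
}}

```text
t: 11.22
tool_pos: [492.3, 121.4, 240.0]
orientation: [[-0.715, 0.393, 0.579], [-0.586, 0.115, -0.802], [-0.381, -0.913, 0.148]]
contact_force: [0.0, 0.0, -1.4]
width: 27.2
```

```bash
python3 st.py
python3 - <<'E'
from h import *
st=r.get_state(); im,d=r.grab_frame('wrist'); cv2.imwrite('pics/g.png',im);np.save('pics/g.npy',d); pickle.dump(st,open('g.pkl','wb'))
for n in ['green_tip','coupler_rim']:
    for q in r.mark_of('wrist',n): print(n,px(q['location']).round(1),q['conf'])
E
```

```text
11.22 q [-0.08  0.66 -0.4   2.15  1.82  0.27  1.68] x [492.3 121.4 240. ] F [ 0.   0.  -1.4] w 27.2
tooly [ 0.393  0.115 -0.913] modelerr [0.3 4.3 3.4]
needed turn (tool) [0.    0.    0.016] deg 0.91
rim [538.5 134.9 132.6] rim->tip in tool [ 2.9 36.7 -3.2]
delta tool to tip+150 [ 5.2  4.4 -3.3]
green_tip [323.7 205.6] 0.57
coupler_rim [321.6 219.8] 0.61
```

View pics/g.png

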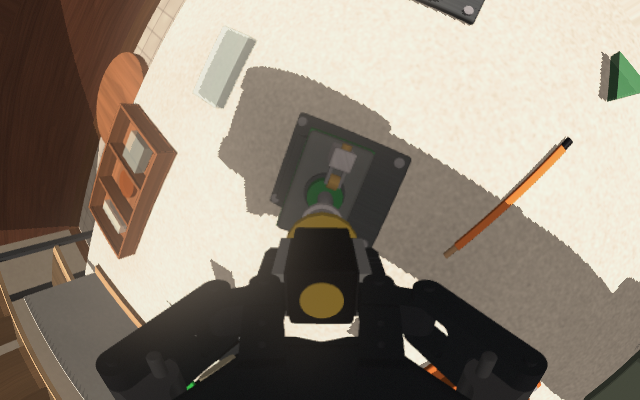

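Run:
```python
from h import *
im=cv2.imread('pics/g.png');cv2.imwrite('pics/g_z.png',cv2.resize(im[105:265,255:415],None,fx=5,fy=5,interpolation=2)[:600*2,:800])
z=cv2.imread('pics/g_z.png');cv2.imwrite('pics/g_z.png',cv2.resize(z,(600,600)))
```

```text
(no output)
```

View pics/g_z.png

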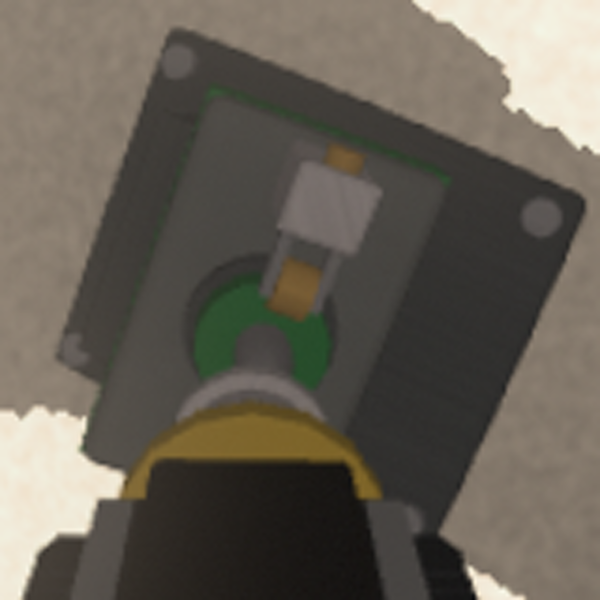

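Run:
```python
from h import *;from kin import tip,zd
st=pickle.load(open('g.pkl','rb'));d=np.load('pics/g.npy')
for n,p in dict(b1=(302.5,121.5),b2=(399.5,162.9),b3=(275.2,198.3),post=(343,161)).items(): print(n,P(p,d,st).round(1))
print('table',P((450,120),d,st))
def proj(X):
    R=np.array(st['orientation']);M=np.array(CAL['wrist']['mount']);c=CAL['wrist']
    t=R.T@(X-st['tool_pos']);k=M[:3,:3].T@(t-M[:3,3]);th=np.arctan2(np.hypot(k[0],k[1]),k[2]);f=200/np.tan(np.radians(c['fov_y']/2));u=k[:2]/np.hypot(k[0],k[1])*th*f
    return np.array([u[0]+c['cx'],u[1]+c['cy']])
y=np.cross(zd,[0,0,1.]);
for n,X in dict(tip=tip,nip15=tip-15*zd,collar=tip-20*zd).items(): print(n,proj(X).round(1),((proj(X)-[255,105])*3.75).round())
R=np.array(st['orientation']);x=np.array(st['tool_pos'])
print('rim',((proj(x+117.7*R[:,1])-[255,105])*3.75).round())
import numpy as np
u=np.cross([0,0,1.],zd);u/=np.linalg.norm(u);w=np.cross(zd,u)
z=cv2.imread('pics/g_z.png')
for a in np.arange(0,6.28,.3):
    p=((proj(tip-20*zd+15.5*(u*np.cos(a)+w*np.sin(a)))-[255,105])*3.75).astype(int);cv2.circle(z,tuple(map(int,p)),3,(0,0,255),-1)
for b in ((508.3,175.5,15.5),(535,88,15.5),(642.5,121.1,15.5),(615.1,208.7,15.5)):
    p=((proj(np.array(b))-[255,105])*3.75).astype(int);cv2.circle(z,tuple(map(int,p)),4,(255,0,255),-1)
cv2.imwrite('pics/g_o.png',z)
```

```text
b1 [641.7 119.3  14.6]
b2 [534.7  86.3  15.8]
b3 [614.5 207.   15.3]
post [561.5 104.2  92.9]
table [524.81557106  21.37444926  -0.78676851]
tip [324.6 207.5] [261. 384.]
nip15 [324.1 201.2] [259. 361.]
collar [323.9 199.3] [258. 354.]
rim [247. 438.]
```

View pics/g_o.png

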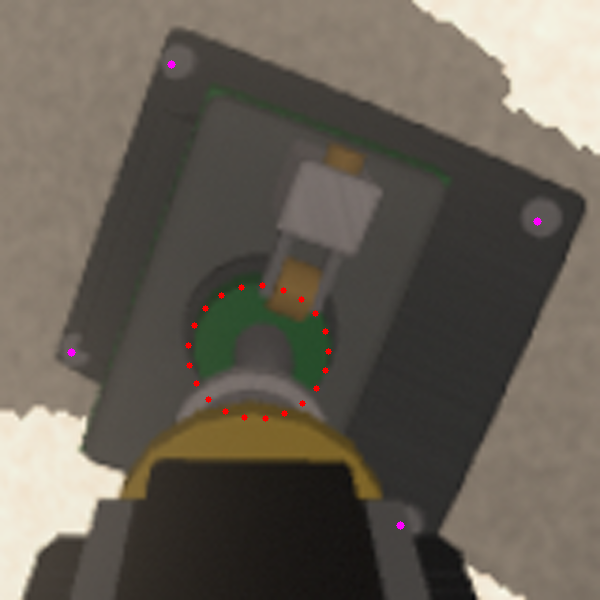

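{"fn": "send_rows", "kwargs": {
  "fingers": [0, 0, 0, 0, 0, 0],
  "travel": [
    [0.54, 0, -0.28],
    [0, 0.7, 0],
    [0, 0.7, 0],
    [0, 0.6, 0],
    [0, 0, 0],
    [0, 0, 0]
  ],
  "turn": [
    [0, 0, 0.016],
    [0, 0, 0],
    [0, 0, 0],
    [0, 0, 0],
    [0, 0, 0],
    [0, 0, 0]
  ]
}}

```text
t: 11.87
tool_pos: [494.8, 123.2, 218.7]
orientation: [[-0.707, 0.404, 0.58], [-0.586, 0.124, -0.801], [-0.395, -0.906, 0.149]]
contact_force: [0.1, -0.3, -0.8]
width: 27.2
```

```bash
python3 st.py
```

```text
11.87 q [-0.01  0.73 -0.51  2.18  1.98  0.38  1.54] x [494.8 123.2 218.7] F [ 0.1 -0.3 -0.8] w 27.2
tooly [ 0.404  0.124 -0.906] modelerr [-0.1  4.7  4. ]
needed turn (tool) [0.001 0.    0.   ] deg 0.03
rim [542.3 137.8 112.1] rim->tip in tool [-0.3 16.2 -0.1]
delta tool to tip+150 [ -0.3 -16.1  -0.1]
```

{"fn": "send_rows", "kwargs": {
  "fingers": [0, 0, 0, 0, 0, 0],
  "travel": [
    [0, 0.5, 0.03],
    [0, 0.5, 0],
    [0, 0.5, 0],
    [0, 0.5, 0],
    [0, 0, 0],
    [0, 0, 0]
  ],
  "turn": [
    [0, 0, 0],
    [0, 0, 0],
    [0, 0, 0],
    [0, 0, 0],
    [0, 0, 0],
    [0, 0, 0]
  ]
}}

```text
t: 12.37
tool_pos: [502.9, 125.4, 200.8]
orientation: [[-0.707, 0.404, 0.58], [-0.586, 0.124, -0.801], [-0.396, -0.906, 0.149]]
contact_force: [-0.2, 0.6, -1.7]
width: 26.9
```

```bash
python3 st.py
python3 - <<'E'
from h import *
im,d=r.grab_frame('wrist');cv2.imwrite('pics/i.png',cv2.resize(im[105:265,255:415],(600,600),interpolation=2))
E
```

```text
12.37 q [-0.    0.78 -0.54  2.16  2.03  0.42  1.51] x [502.9 125.4 200.8] F [-0.2  0.6 -1.7] w 26.9
tooly [ 0.404  0.124 -0.906] modelerr [0.  4.8 4.1]
needed turn (tool) [ 0.    -0.    -0.001] deg 0.04
rim [550.5 140.   94.2] rim->tip in tool [-0.2 -3.6 -0.4]
delta tool to tip+150 [ -0.3 -35.9  -0.4]
```

View pics/i.png

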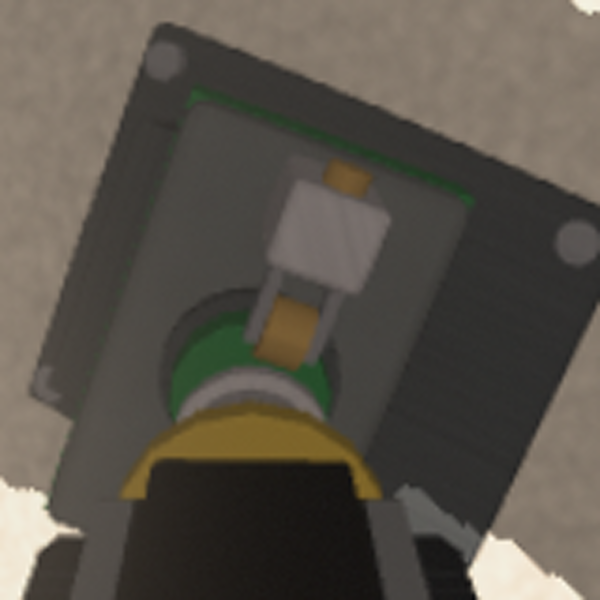

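{"fn": "send_rows", "kwargs": {
  "fingers": [0, 0, 0, 0, 0, 0],
  "travel": [
    [0, 0.3, 0],
    [0, 0.3, 0],
    [0, 0.3, 0],
    [0, 0.3, 0],
    [0, 0, 0],
    [0, 0, 0]
  ],
  "turn": [
    [0, 0, 0],
    [0, 0, 0],
    [0, 0, 0],
    [0, 0, 0],
    [0, 0, 0],
    [0, 0, 0]
  ]
}}

```text
t: 12.92
tool_pos: [508.0, 126.9, 190.2]
orientation: [[-0.707, 0.405, 0.58], [-0.586, 0.124, -0.801], [-0.396, -0.906, 0.149]]
contact_force: [2.4, -0.2, -2.0]
width: 27.6
```

```bash
python3 st.py
```

```text
12.92 q [ 0.    0.81 -0.55  2.15  2.05  0.45  1.49] x [508.  126.9 190.2] F [ 2.4 -0.2 -2. ] w 27.6
tooly [ 0.405  0.124 -0.906] modelerr [0.1 4.8 4.1]
needed turn (tool) [-0.    -0.    -0.001] deg 0.07
rim [555.7 141.5  83.6] rim->tip in tool [  0.1 -15.5  -0.6]
delta tool to tip+150 [ -0.1 -47.8  -0.6]
```

{"fn": "send_rows", "kwargs": {
  "fingers": [0, 0, 0, 0, 0, 0],
  "travel": [
    [-0.03, 0.2, 0.03],
    [0, 0.2, 0],
    [0, 0.2, 0],
    [0, 0.2, 0],
    [0, 0, 0],
    [0, 0, 0]
  ],
  "turn": [
    [0, 0, 0],
    [0, 0, 0],
    [0, 0, 0],
    [0, 0, 0],
    [0, 0, 0],
    [0, 0, 0]
  ]
}}

```text
t: 13.42
tool_pos: [511.4, 127.7, 183.2]
orientation: [[-0.707, 0.405, 0.58], [-0.586, 0.124, -0.801], [-0.396, -0.906, 0.149]]
contact_force: [-1.7, -2.4, 3.1]
width: 27.3
```

```bash
python3 st.py
```

```text
13.42 q [ 0.    0.83 -0.56  2.15  2.06  0.46  1.49] x [511.4 127.7 183.2] F [-1.7 -2.4  3.1] w 27.3
tooly [ 0.405  0.124 -0.906] modelerr [0.2 4.8 4.1]
needed turn (tool) [ 0.     0.    -0.001] deg 0.06
rim [559.  142.4  76.6] rim->tip in tool [  0.2 -23.3  -0.8]
delta tool to tip+150 [  0.  -55.6  -0.8]
```

{"fn": "send_rows", "kwargs": {
  "fingers": [0, 0, 0, 0, 0],
  "travel": [
    [0, 0.2, 0],
    [0, 0.2, 0],
    [0, 0.06, 0],
    [0, 0, 0],
    [0, 0, 0]
  ],
  "turn": [
    [0, 0, 0],
    [0, 0, 0],
    [0, 0, 0],
    [0, 0, 0],
    [0, 0, 0]
  ]
}}

```text
t: 13.83
tool_pos: [513.3, 128.3, 179.0]
orientation: [[-0.707, 0.405, 0.58], [-0.586, 0.124, -0.801], [-0.396, -0.906, 0.15]]
contact_force: [-4.9, -2.8, 6.0]
width: 27.1
```

```bash
python3 st.py
python3 - <<'E'
from h import *
im,d=r.grab_frame('wrist');cv2.imwrite('pics/j.png',cv2.resize(im[105:265,255:415],(600,600),interpolation=2))
im,d=r.grab_frame('side');cv2.imwrite('pics/j2.png',cv2.resize(im[100:260,240:440],(750,600),interpolation=2))
im,d=r.grab_frame('scene');cv2.imwrite('pics/j3.png',im)
E
```

```text
13.83 q [ 0.01  0.84 -0.56  2.14  2.07  0.46  1.48] x [513.3 128.3 179. ] F [-4.9 -2.8  6. ] w 27.1
tooly [ 0.405  0.124 -0.906] modelerr [0.3 4.8 4.1]
needed turn (tool) [-0.     0.    -0.001] deg 0.07
rim [561.  143.   72.4] rim->tip in tool [  0.2 -27.9  -0.8]
delta tool to tip+150 [  0.1 -60.2  -0.8]
```

View pics/j.png

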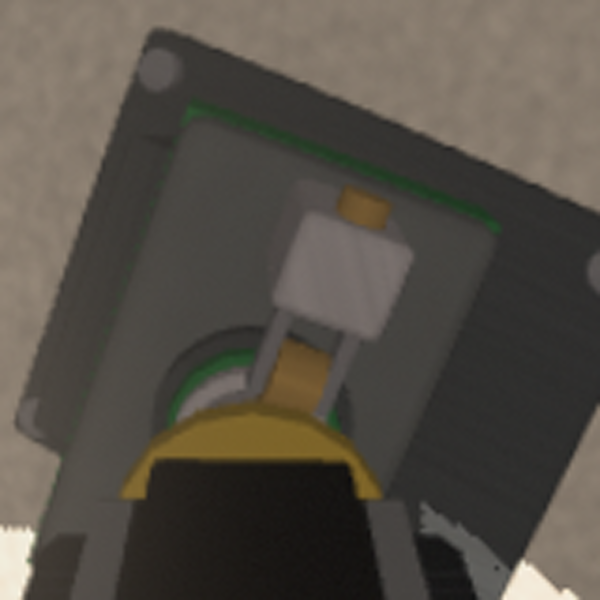

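View pics/j2.png

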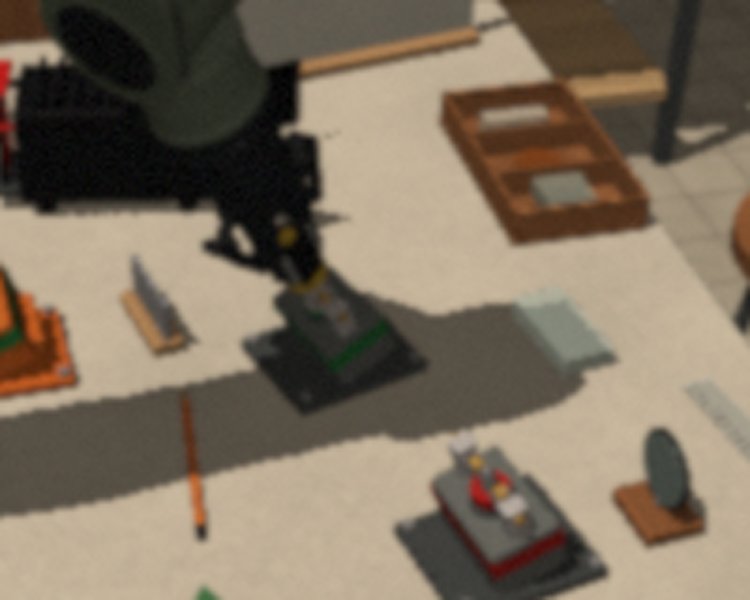

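View pics/j3.png

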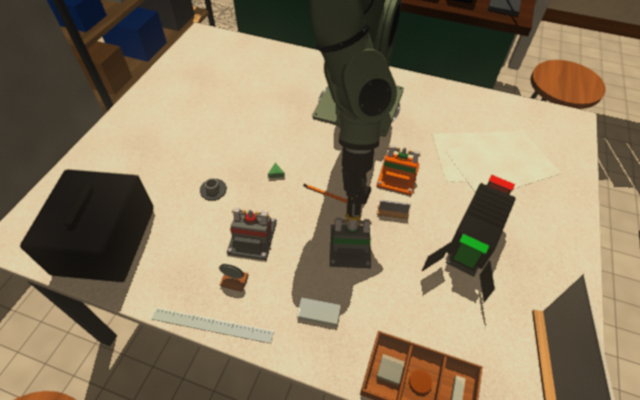

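{"fn": "send_rows", "kwargs": {
  "fingers": [0, 0, 0, 0, 0, 0],
  "travel": [
    [0, 0, 0],
    [0, 0, 0],
    [0, 0, 0],
    [0, 0, 0],
    [0, 0, 0],
    [0, 0, 0]
  ],
  "turn": [
    [0, 0, 0],
    [0, 0, 0],
    [0, 0, 0],
    [0, 0, 0],
    [0, 0, 0],
    [0, 0, 0]
  ]
}}

```text
t: 14.48
tool_pos: [513.3, 128.3, 179.1]
orientation: [[-0.707, 0.405, 0.58], [-0.586, 0.124, -0.801], [-0.396, -0.906, 0.15]]
contact_force: [-5.0, -2.6, 7.3]
width: 26.9
```

```bash
python3 st.py; python3 -c "
from station import r
print(r.finish_job())"
```

```text
14.48 q [ 0.01  0.84 -0.56  2.14  2.07  0.46  1.48] x [513.3 128.3 179.1] F [-5.  -2.6  7.3] w 26.9
tooly [ 0.405  0.124 -0.906] modelerr [0.3 4.8 4.1]
needed turn (tool) [-0.    -0.    -0.001] deg 0.07
rim [560.9 143.   72.5] rim->tip in tool [  0.2 -27.9  -0.8]
delta tool to tip+150 [  0.1 -60.2  -0.8]
the job is handed in; nothing more can be done
None
```

The green filter was the one in front of the lens, so I took the coupler from its stand and pressed it along the tilted nipple of the green outlet. I used the outlet on the dark base, not the orange look-alike. I handed the job in at about 14.5 s, still gripping the coupler with the collar held down.

**Last checks**
- **Depth:** the rim was 27.9 mm below the nipple's tip by my measurement, past the 21 to 22 mm where it snaps in. That puts the collar about 7–8 mm down its 9 mm.
- **Force:** the tool felt about 9–10 N along the nipple, roughly the same depth if the collar's spring is linear. That covers the push only, as I did not see the collar's travel directly.
- **Alignment:** the coupler's axis was within 0.1° of the nipple's direction as I measured it. The grip held at 27 mm and the pose was steady over the last half second.
- **Snap:** I saw no clear force spike at the rollers. The wrist picture showed the lip past the roller.
- **Bystanders:** in the last scene and side pictures the red outlet looked untouched, and the pencil and optics looked unmoved.

**What went wrong on the way:** the first attempt to tilt the tool stopped with joint 6 at its lower limit. I turned the tool about its own axis to bring the wrist round to a configuration that could reach, then carried on. A joint model I fitted for that drifted by up to 5 mm, but I used it only to plan the turn.

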